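# Uncase the bronze foot and show its weld face to the inspection camera

## Task

Lift the loose lid off the plywood case and set it down gently on the bench beside the case, lying flat with its handle up. Then take the bronze foot out of the case and hold it up in the air to the inspection camera: its round flange square to the lens, centred on the lens axis (which looks down at a slant) with the flange face about 80 mm in front of the glass. Finish while still holding it there steady, without touching the camera or its stand, without dropping the lid or the foot, and leaving the other tools on the bench alone.

Things in the scene. Friction and masses are not known exactly. Their poses are not given: they have to be found in the camera images.
- case: Open plywood case fixed to the bench, 190 (x) x 140 (y) x 65 mm high, walls and floor 6 mm, origin at the centre of its underside, z up. Inside, two wooden saddles 8 mm thick, 60 mm wide in y, at x = -42 and +42 mm carry the foot: slots 24 mm wide, slot floor 30 mm and cheeks 42 mm above the bench; the 76 mm between the saddles is free for fingers.
- lid: Loose plywood lid on the case, 190 (x) x 140 (y) x 8 mm, 0.2 to 0.33 kg. Origin at the centre of the board's underside (65 mm above the bench when closed); z up; bar handle on top along x. A batten frame 160 x 114 mm, 8 mm deep, below the board sits in the case mouth with 7 to 9 mm play each side; on the bench it rests on this frame, origin 8 mm up.
- lid_grip (a point): Centre of the lid's handle bar, 32 mm above the lid's origin. The bar is 110 mm long (lid x), 16 mm wide (lid y), 24 mm high; its underside is 20 mm and its top 44 mm above the lid's origin; it stands on two feet at x = -40 and +40 mm.
- foot: Bronze foot lying level in the saddles (hidden under the lid at first), 0.4 to 0.6 kg: square stem 20 x 20 x 100 mm, round flange 48 mm in diameter, 8 mm thick on one end. Origin in the middle of the stem, on its axis, 40 mm above the bench in the saddles; x along the stem to the flange, in the case along the case's x; z up. Centre of mass at x = +14 mm.
- foot_face (a point): Centre of the flange's outer face, at x = +58 mm on the foot's axis.
- foot_tail (a point): Centre of the stem's plain end, at x = -50 mm on the foot's axis.
- stand: Camera stand fixed to the bench: base 90 (x) x 80 (y) x 25 mm, origin at the centre of its underside, with an upright post of 18 mm diameter, 275 mm high, at the origin. Its x axis points level, the way the camera looks.
- camera: Inspection camera on the stand: round black lens barrel 50 mm long, 40 mm in diameter (ring 44 mm), before a grey housing 75 x 46 x 46 mm. Origin at the centre of the lens glass, 60 mm ahead of the post, 234 mm above the bench; x is the lens axis, the way it looks, 25 degrees below level; y is level. The housing is at negative x.
- view_point (a point): Point on the lens axis 80 mm in front of the lens glass, 200 mm above the bench: where the centre of the flange face is wanted.
- drill: Bystander: cordless drill standing on its battery, about 125 x 75 mm at the foot, 200 mm high. Origin at the centre of its underside.
- angle: Bystander: steel angle offcut, 90 x 45 x 45 mm. Origin at the centre of its underside.
- brush: Bystander: hand brush lying along its x, about 200 mm long. Origin at its underside.
- pliers: Bystander: pliers with red grips lying along their x, about 175 mm long, 12 mm high. Origin at the underside beside the pivot.
Mind the look-alikes: they are no part of the job. Leave any orange look-alike of the lid alone.

How it is judged:
On the way, in this order (a step that is already met when the one before it is completed fails the run):
1. the lid lies flat on the bench beside the case, handle up, let go (height (world z) of lid between 0.003 and 0.014 m and angle between lid's own z axis and vertical below 0.08 rad and horizontal distance between lid and case above 0.1 m and linear speed of lid below 0.03 m/s and contact force between the fingers and lid below 0.2 N and contact force between lid and case below 0.2 N), for 0.2 s.
2. the foot is held in the fingers, clear above the case (height (world z) of foot above 0.11 m and contact force between the fingers and foot above 2 N and contact force between foot and case below 0.1 N), for 0.2 s.
At the end, for the whole second after the job is handed in: The foot is at rest in the fingers alone: flange face to the lens, 60 to 100 mm from the glass, within 20 mm of the lens axis, stem within 15 degrees of that axis. The lid lies flat, handle up, on the bench, its centre over 100 mm from the case's, not touching it, let go (all of step 1 and x of foot_face in the frame of camera between 0.06 and 0.1 m and y of foot_face in the frame of camera between -0.02 and 0.02 m and z of foot_face in the frame of camera between -0.02 and 0.02 m and angle between the x axis of foot and the x axis of camera, either way round below 0.26 rad and x of foot_tail in the frame of camera above 0.12 m and height (world z) of foot above 0.12 m and contact force between the fingers and foot above 2 N and contact force between foot and stand below 0.1 N and linear speed of foot below 0.03 m/s and angular speed of foot below 0.3 rad/s); the arm keeps its last pose, push and grip.
It fails at once if the camera or its stand is touched (more than 2 N) (contact force between any of the arm, the fingers, foot, lid and stand above 2 N).
It fails at once if the lid is dropped (falls free faster than 0.7 m/s) (contact force between the fingers and lid below 0.1 N and linear speed of lid above 0.7 m/s).
It fails at once if the foot is dropped (falls free faster than 0.7 m/s) (contact force between the fingers and foot below 0.1 N and linear speed of foot above 0.7 m/s).
It fails at once if a bystander (drill, angle, brush, pliers) is moved more than 30 mm (distance of any of drill, angle, brush, pliers from where it was at the start of the episode above 0.03 m).
It also fails if it takes over 54 s, if anything falls off the work surface, if the arm or the gripper's body presses on something with over 40 N, if the wrist force passes 120 N, or if a joint passes its speed limit or range.

## Robot

A 7-joint arm with a two-finger parallel gripper is mounted at the origin on the work surface. World frame = base frame: x ahead of the robot, y to its left, z up, the work surface at z = 0. Lengths are in m, angles in rad, forces in N, time in s.
With the tool pointing down it reaches from about 0.425 to 0.95 m from the base axis. Payload 4.7 kg.
Tool frame: the origin (TCP) lies midway between the tips of the shut fingers; the grasp point (between the pads) lies manip.pinch_z behind it (manip.pinch_z is the distance from the TCP to the grasp point, in m); z points along the fingers, y is the line along which they close (so a half turn about z gives the same grasp; the last joint's range is limited). The gripper opens to 85 mm and grips with 20 to 120 N. Pads are 22 mm wide; open, the fingers measure 114 mm over their backs; the gripper's body (76 mm by 85 mm) begins 54 mm behind the grasp point. The pads swing forward as they close: fully open they stand 13 mm farther back than shut.
Start: joints at [-1.24, 0.469, -0.049, 1.532, 0.024, 1.141, -0.082], TCP at [0.238, 0.632, 0.231] pointing down, gripper open.
Joint ranges: [-2.59, 2.59], [-0.33, 1.99], [-1.39, 1.29], [0.1, 2.45], [-1.04, 4.18], [0.21, 1.99], [-2.66, 2.66]. Speed limits (rad/s): [2.57, 2.57, 3.14, 3.14, 3.14, 3.14, 3.14].

## Interface

Orientations are given as a unit quaternion [x, y, z, w].
In Python, from cell import monitor, viewer, job, manip gives the robot as it stands.
- The arm moves only by the tool jog_arm, never from a script. Its argument "rows" is a list of rows, each an object of numbers: "x", "y", "z": the shift along the tool's x, y, z in mm; "spin": the turn about the tool's z in degrees; "hand": the finger opening in mm, from 0 to 85.4. In form: [{"x": .., "y": .., "z": .., "spin": .., "hand": ..}, ...]. A call has 1 to 20 rows; each row is the pose to reach, as a shift and turn from the pose commanded when the call began, along the tool's axes at that moment; what a row does not reach only later rows make up. A row lasts 1/12 s, in which the tool goes at most 41.7 mm and 7.16 degrees, less where a joint would pass 70% of its speed; a pose out of reach is approached as far as the arm can. A call with a gripper value outside its range is refused whole. The fingers move at their own pace and stop on an object; "grip_force" is the grip in N (left out, the last holds). Time passes only in rows, so rows that repeat a pose let the fingers close. It gives the time, the measured TCP pose, the force, the opening and the grip force at its end, in the units of the state.
- monitor.get_state(): the state, without advancing time (a new reading comes with each control period).
- viewer.snapshot(name): name is "scene" or "side" or "wrist"; returns the picture (384x512x3 uint8, blue, green, red); there is no depth.
- viewer.camera_params(name): a dict with "fx", "fy", "cx", "cy" (pixels), "position" and "attitude" of the camera in the world; the wrist camera has in their place "mount" (4x4, takes a point from camera to tool coordinates, whose origin is the TCP and whose axes are the flange's). Camera axes: x right, y down, z forward; pixel columns grow to the right and rows downward; lengths in m; the calibration is good to about 2 mm. A picture is of the moment at which its call begins: read the wrist's pose just before it. camera_params takes no time and is no camera call.
- job.close_job(): hands the job in; it is judged then, once.
The state is a dict: "t": time; "joints": joint angles; "qvel": joint speeds; "effort": joint torques, N m; "position": TCP position; "orientation": TCP orientation; "force": force on the tool from outside, world axes, zero at the start; "torque": the same for the moment, N m; "width": finger opening in m; "gripper_force": force on a finger pad.
Only numpy, scipy, OpenCV 4.12 (cv2) and the standard library are available. Lean on these libraries where they do the work, as an engineer would, in place of code of your own. Each camera call takes 0.05 s, during which the arm holds its last target. There are 200 camera calls.

## Working session

There is one attempt and no reset: what is moved stays moved. The work goes in short steps, Python scripts to look and compute and a tool call to move; the robot and the scene stay as the last step left them, time stands still between calls to the robot, and variables do not carry over. Pictures are saved under pics/ and viewed, at most 10 in all, crops included, and the job is handed in when it is done.

Besides the shell and the picture viewer there is one more tool, called after "Call:" as name(argument=value, ...), one argument or row to a line, values as JSON. jog_arm: Moves the arm, as the interface text tells. Its arguments: {"type":"object","properties":{"rows":{"type":"array"},"grip_force":{"type":"number"}},"required":["rows"]}

```bash
mkdir -p pics; ls
python3 - <<'E'
from cell import monitor, viewer, job, manip
import cv2,numpy as np
s=monitor.get_state(); print({k:np.round(v,3).tolist() for k,v in s.items()}); print(manip.pinch_z)
ims=[]
for n in("scene","side","wrist"):
    im=viewer.snapshot(n); cv2.imwrite(f"pics/{n}0.png",im); print(n,{k:np.round(v,4).tolist() for k,v in viewer.camera_params(n).items()})
E
```

```text
pics
{'t': 0.0, 'joints': [-1.24, 0.469, -0.049, 1.534, 0.024, 1.141, -0.082], 'qvel': [0.0, 0.002, 0.001, 0.001, -0.001, 0.0, -0.001], 'effort': [-0.0, -51.031, -0.047, -23.771, 0.011, 0.007, -0.0], 'position': [0.237, 0.631, 0.23], 'orientation': [0.179, 0.984, -0.001, -0.0], 'force': [-1.162, -0.21, -0.335], 'torque': [-0.02, -0.003, -0.017], 'gripper_force': 0.0, 'width': 0.085}
0.0187
scene {'fx': 455.2951, 'fy': 455.2951, 'cx': 251.9744, 'cy': 184.7065, 'position': [1.0156, 0.6504, 1.0135], 'attitude': [0.3199, 0.8715, -0.3484, -0.1295]}
side {'fx': 409.4477, 'fy': 409.4477, 'cx': 248.993, 'cy': 188.6779, 'position': [-0.2864, -0.7632, 0.7896], 'attitude': [0.801, -0.3245, 0.1899, -0.4658]}
wrist {'fx': 264.9027, 'fy': 264.9027, 'cx': 254.6369, 'cy': 191.9962, 'mount': [[0.0003, -0.9561, -0.2929, 0.0751], [1.0, 0.0006, -0.0008, 0.0018], [0.0009, -0.2929, 0.9561, -0.1429], [0.0, 0.0, 0.0, 1.0]]}
```

View pics/scene0.png

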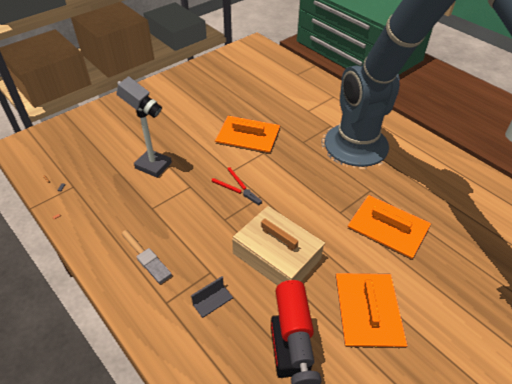

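View pics/side0.png

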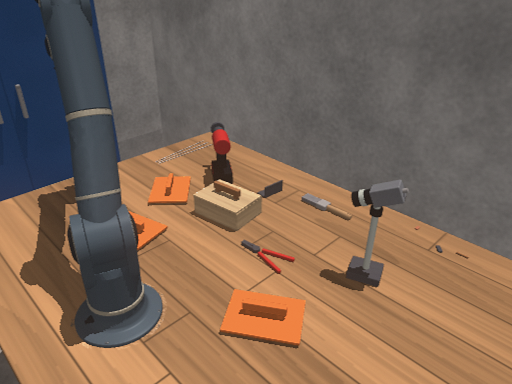

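The scene view shows the pale plywood case with its lid at (278,245) px, the stand at (152,160), three orange look-alike lids, the drill at (295,330), pliers at (240,187), brush at (150,258) and angle at (212,297). The side view shows the case at (228,203) and the inspection camera at (378,196). Next I enlarge both.

```bash
cat > h.py <<'E'
import numpy as np, cv2
from scipy.spatial.transform import Rotation as R
from cell import monitor, viewer
def cam(n, st=None):
    p=viewer.camera_params(n); K=(p["fx"],p["fy"],p["cx"],p["cy"])
    if n=="wrist":
        T=np.eye(4); T[:3,:3]=R.from_quat(st["orientation"]).as_matrix(); T[:3,3]=st["position"]; T=T@np.array(p["mount"])
        return K,T[:3,3],T[:3,:3]
    return K,np.array(p["position"]),R.from_quat(p["attitude"]).as_matrix()
def ray(c,u,v):
    K,o,M=c; d=M@np.array([(u-K[2])/K[0],(v-K[3])/K[1],1]); return o,d/np.linalg.norm(d)
def plane(c,u,v,z):
    o,d=ray(c,u,v); return o+d*(z-o[2])/d[2]
def proj(c,P):
    K,o,M=c; q=M.T@(np.array(P)-o); return np.array([K[0]*q[0]/q[2]+K[2],K[1]*q[1]/q[2]+K[3]])
def tri(rays):
    A=np.zeros((3,3));b=np.zeros(3)
    for o,d in rays:
        m=np.eye(3)-np.outer(d,d);A+=m;b+=m@o
    x=np.linalg.solve(A,b); return x,[np.linalg.norm(np.cross(x-o,d)) for o,d in rays]
E
python3 - <<'E'
import cv2,numpy as np
a=cv2.imread("pics/scene0.png");b=cv2.imread("pics/side0.png")
def c(i,x,y,w=100,h=75): return cv2.resize(i[y:y+h,x:x+w],(400,300),interpolation=cv2.INTER_CUBIC)
cv2.imwrite("pics/c1.png",np.vstack([np.hstack([c(a,230,205),c(a,95,75,)]),np.hstack([c(b,180,170),c(b,330,170)])]))
E
```

```text
(no output)
```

View pics/c1.png

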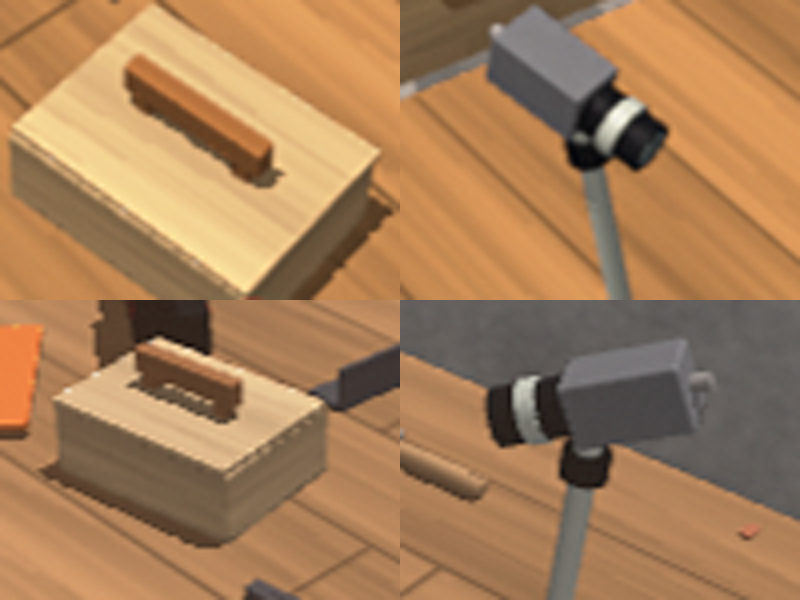

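Crop: lid corners and handle are clear in both views, and the lens front is at about (158.5,112) in the scene view and (354,199) in the side view.

Run:
```python
from h import *
S=cam("scene");D=cam("side")
np.set_printoptions(precision=4,suppress=True)
A=np.array([plane(S,*p,.073)[:2] for p in [(233,237),(268,206.3),(325,243.3),(291.3,279)]])
B=np.array([plane(D,*p,.073)[:2] for p in [(193.75,196.25),(218.75,179.5),(261.25,195.5),(237,213.5)]])
for q in(A,B):
    e=np.roll(q,-1,0)-q; print(q,q.mean(0),np.linalg.norm(e,axis=1),np.degrees(np.arctan2(e[:,1],e[:,0])))
print("handle top",plane(S,280,231.3,.109),plane(D,180+190/4,170+64/4,.109))
g=tri([ray(S,95+251/4,75+146/4),ray(D,330+95/4,170+115/4)]); print("glass",g,plane(S,95+251/4,75+146/4,.234),plane(D,330+95/4,170+115/4,.234))
# housing top-face corners: scene (crop px) & side
def t(s,d): x,r=tri([ray(S,95+s[0]/4,75+s[1]/4),ray(D,330+d[0]/4,170+d[1]/4)]); print(x,r); return x
print("front-top corner left/ right")
a=t((216,75),(165,62)) 
b=t((130,10),(287,42))
# stand base by dark mask
for n,c,(x0,y0,x1,y1) in(("scene",S,(125,145,175,180)),("side",D,(335,250,392,292))):
    im=cv2.imread(f"pics/{n}0.png"); h=cv2.cvtColor(im,cv2.COLOR_BGR2HSV)
    m=np.zeros(h.shape[:2],np.uint8); m[y0:y1,x0:x1]=((h[...,1]<90)&(h[...,2]<100))[y0:y1,x0:x1]*255
    cs=max(cv2.findContours(m,0,2)[0],key=cv2.contourArea); ap=cv2.approxPolyDP(cs,2.0,True)[:,0]; print(n,ap.tolist(),cv2.contourArea(cs))
for n,c in(("scene",S),("side",D)):
    im=cv2.imread(f"pics/{n}0.png"); h=cv2.cvtColor(im,cv2.COLOR_BGR2HSV)
    print(n)
    m=(((h[...,0]<4)|(h[...,0]>176))&(h[...,1]>180)&(h[...,2]>80)).astype(np.uint8)
    for k in cv2.findContours(m,0,2)[0]:
        if cv2.contourArea(k)>15: 
            u=k[:,0].mean(0);print("red",u,cv2.boundingRect(k),plane(c,*u,.01)[:2])
    m=((h[...,0]>=5)&(h[...,0]<=10)&(h[...,1]>210)&(h[...,2]>200)).astype(np.uint8)
    for k in cv2.findContours(m,0,2)[0]:
        if cv2.contourArea(k)>100: u=k[:,0].mean(0);print("orange",cv2.boundingRect(k),plane(c,*u,.01)[:2])
print("brush",plane(S,128,233,.01),plane(S,168,280,.01),"angle",plane(S,195,300,.02),plane(S,228,290,.02))
print("drill",plane(S,275,345,.03),plane(S,290,285,.2), "plier tips",plane(S,260,203,.0),plane(S,213,179,0),plane(S,229,169,0))
```

```text
[[0.5903 0.0791]
 [0.452  0.0593]
 [0.4243 0.2458]
 [0.5623 0.2662]] [0.5072 0.1626] [0.1397 0.1885 0.1395 0.1892] [-171.888    98.4708    8.3801  -81.4894]
[[0.4208 0.2348]
 [0.5614 0.2675]
 [0.5911 0.0775]
 [0.4541 0.0521]] [0.5068 0.158 ] [0.1443 0.1924 0.1393 0.1856] [  13.1273  -81.1049 -169.517   100.3219]
handle top [0.5058 0.163  0.109 ] [0.5098 0.1595 0.109 ]
glass (array([ 0.5523, -0.2953,  0.2373]), [np.float64(5.5859524290286094e-05), np.float64(5.585952429009098e-05)]) [ 0.5503 -0.2993  0.234 ] [ 0.5574 -0.2925  0.234 ]
front-top corner left/ right
[ 0.5584 -0.3284  0.285 ] [np.float64(0.006594485218652597), np.float64(0.006594485218652635)]
[ 0.5816 -0.3928  0.3151] [np.float64(0.006796659968962171), np.float64(0.006796659968962126)]
scene [[135, 162], [136, 168], [158, 176], [171, 161], [169, 157], [152, 151], [153, 162], [148, 161], [146, 152]] 499.0
side [[353, 256], [346, 277], [376, 286], [382, 264], [371, 261], [370, 268], [366, 270], [362, 266], [364, 259]] 643.0
scene
red [274.1071 344.4286] (271, 323, 7, 42) [0.6814 0.3397]
red [294.7297 309.7432] (276, 280, 37, 61) [0.585  0.3077]
red [226.1429 185.3878] (212, 179, 29, 14) [ 0.4554 -0.1252]
red [236.1429 177.8095] (228, 168, 18, 21) [ 0.4119 -0.1306]
side
red [267.5263 260.7895] (258, 252, 22, 21) [ 0.411  -0.1258]
red [276.8936 254.3617] (263, 249, 31, 12) [ 0.4529 -0.1248]
red [222.2558 140.3721] (213, 130, 17, 23) [0.9092 0.652 ]
brush [ 0.7746 -0.1574  0.01  ] [0.7727 0.0402 0.01  ] angle [0.756  0.1359 0.02  ] [0.6778 0.1661 0.02  ]
drill [0.6874 0.3481 0.03  ] [0.6354 0.3266 0.2   ] plier tips [ 0.4178 -0.0115  0.    ] [ 0.4641 -0.1809  0.    ] [ 0.3985 -0.1836  0.    ]
```

```bash
cat >> h.py <<'E'
def go(x,y,z,yaw):
    "mm shift in tool axes and spin (deg) from the current pose to TCP x,y,z with tool-x yaw"
    s=monitor.get_state(); M=R.from_quat(s["orientation"]).as_matrix()
    d=M.T@(np.array([x,y,z])-s["position"])*1000
    y0=np.degrees(np.arctan2(M[1,0],M[0,0])); sp=(y0-yaw+180)%360-180
    print("pos",np.round(s["position"],4),"yaw",round(y0,2),"shift",np.round(d,1),"spin",round(sp,2),"F",np.round(s["force"],1),"w",round(s["width"],4))
E
python3 - <<'E'
from h import *
np.set_printoptions(precision=4,suppress=True)
go(.5065,.1615,.16,98.5)
S=cam("scene");D=cam("side")
print("post",plane(S,150.5,162,.025),plane(D,367,269,.025))
print("basemid",[plane(S,*p,.025)[:2] for p in((135,162),(158,170.5),(169,157),(146,151))])
for p in((356,240-0),(388,225),(372,310),(248,132)): print("or",plane(S,*p,.01)[:2])
print("brush",[plane(S,*p,.01)[:2] for p in((138,252),(160,283),(172,275),(150,245))])
E
```

```text
pos [0.2375 0.6314 0.2305] yaw 159.39 shift [-417.2 -345.    71. ] spin 60.89 F [0.6 0.9 0.2] w 0.0854
post [ 0.5827 -0.3472  0.025 ] [ 0.5729 -0.3572  0.025 ]
basemid [array([ 0.6199, -0.3786]), array([ 0.5853, -0.2994]), array([ 0.5256, -0.3291]), array([ 0.5665, -0.4008])]
or [0.3119 0.2658]
or [0.203  0.2896]
or [0.4432 0.4289]
or [ 0.2425 -0.2753]
brush [array([ 0.7863, -0.0841]), array([0.7929, 0.0346]), array([0.7568, 0.0344]), array([ 0.7498, -0.0831])]
```

Call:
jog_arm(
  rows=[
    {"x":-32,"y":-26.5,"z":0,"spin":5,"hand":60},
    {"x":-64,"y":-53,"z":0,"spin":10,"hand":60},
    {"x":-96,"y":-79.5,"z":0,"spin":15,"hand":60},
    {"x":-128,"y":-106,"z":0,"spin":20,"hand":60},
    {"x":-160,"y":-132,"z":0,"spin":25,"hand":60},
    {"x":-192,"y":-159,"z":0,"spin":30,"hand":60},
    {"x":-224,"y":-185,"z":0,"spin":35,"hand":60},
    {"x":-256,"y":-212,"z":0,"spin":40,"hand":60},
    {"x":-288,"y":-238,"z":0,"spin":45,"hand":60},
    {"x":-320,"y":-265,"z":0,"spin":50,"hand":60},
    {"x":-352,"y":-291,"z":10,"spin":55,"hand":60},
    {"x":-384,"y":-318,"z":20,"spin":58,"hand":60},
    {"x":-405,"y":-335,"z":30,"spin":60.9,"hand":60},
    {"x":-417,"y":-345,"z":40,"spin":60.9,"hand":60},
    {"x":-417,"y":-345,"z":40,"spin":60.9,"hand":60},
    {"x":-417,"y":-345,"z":40,"spin":60.9,"hand":60},
  ],
)

```text
t: 1.48
position: [0.5062, 0.1614, 0.1907]
orientation: [0.654, 0.757, -0.001, -0.0]
force: [-1.0, -0.0, -1.6]
width: 0.06
gripper_force: 0.0
```

Run:
```python
from h import *
st=monitor.get_state(); im=viewer.snapshot("wrist"); cv2.imwrite("pics/w1.png",im)
W=cam("wrist",st)
for P in[(.5065,.1615,.109),(.59,.079,.073),(.452,.059,.073),(.424,.246,.073),(.562,.266,.073)]: print(proj(W,P))
go(.5065,.1615,.080,98.5)
```

```text
[254.58128679 199.85889056]
[317.1673983  268.32705831]
[193.66446905 267.92895989]
[179.30978521  88.70516479]
[330.98455605  89.09145982]
pos [0.5061 0.1628 0.1912] yaw 98.51 shift [ -1.4   0.3 111.2] spin 0.01 F [-1.2  0.7 -0.5] w 0.06
```

View pics/w1.png

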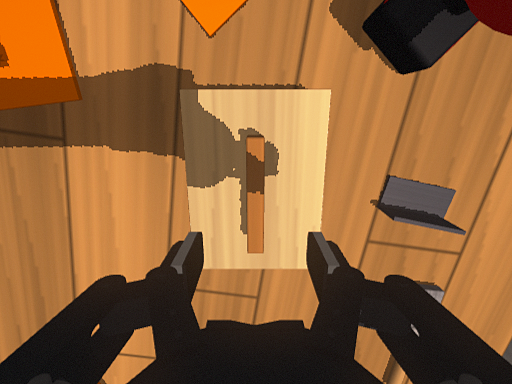

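The wrist view shows the lid with corners at (181,90), (330,90) and (325,268), as predicted. The handle is at (255,195), centred between the fingers and aligned with them. I go down and grip.

Call:
jog_arm(
  rows=[
    {"x":-1,"y":0,"z":30,"spin":0,"hand":60},
    {"x":-1,"y":0,"z":60,"spin":0,"hand":60},
    {"x":-1,"y":0,"z":90,"spin":0,"hand":60},
    {"x":-1,"y":0,"z":105,"spin":0,"hand":60},
    {"x":-1,"y":0,"z":111,"spin":0,"hand":60},
    {"x":-1,"y":0,"z":111,"spin":0,"hand":40},
    {"x":-1,"y":0,"z":111,"spin":0,"hand":8},
    {"x":-1,"y":0,"z":111,"spin":0,"hand":8},
    {"x":-1,"y":0,"z":111,"spin":0,"hand":8},
    {"x":-1,"y":0,"z":111,"spin":0,"hand":8},
    {"x":-1,"y":0,"z":111,"spin":0,"hand":8},
    {"x":-1,"y":0,"z":111,"spin":0,"hand":8},
  ],
  grip_force=60,
)

```text
t: 2.53
position: [0.5076, 0.1619, 0.0819]
orientation: [0.653, 0.758, 0.002, 0.0]
force: [-1.3, 0.8, 6.0]
width: 0.0151
gripper_force: 60.2
```

Call:
jog_arm(
  rows=[
    {"x":0,"y":0,"z":-8,"spin":0,"hand":8},
    {"x":0,"y":0,"z":-20,"spin":0,"hand":8},
    {"x":0,"y":0,"z":-35,"spin":0,"hand":8},
    {"x":0,"y":0,"z":-50,"spin":0,"hand":8},
    {"x":0,"y":0,"z":-60,"spin":0,"hand":8},
    {"x":0,"y":0,"z":-60,"spin":0,"hand":8},
  ],
)

```text
t: 3.03
position: [0.5079, 0.1614, 0.1425]
orientation: [0.653, 0.757, 0.002, 0.001]
force: [0.3, 0.1, -2.4]
width: 0.0148
gripper_force: 59.0
```

Run:
```python
from h import *
go(.61,-.07,.08,98.5)
cv2.imwrite("pics/s2.png",viewer.snapshot("scene")[60:350,90:470])
```

```text
pos [0.5079 0.1614 0.1425] yaw 98.47 shift [-244.    66.7   62.5] spin -0.03 F [ 0.3  0.1 -2.4] w 0.0148
```

View pics/s2.png

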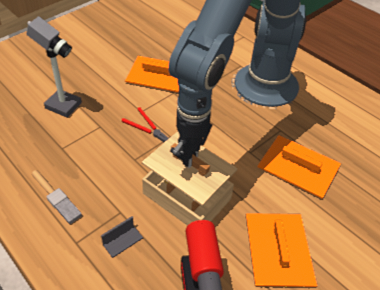

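The lid is held level, clear of the case. I carry it to the free bench area and lower it.

Call:
jog_arm(
  rows=[
    {"x":-30,"y":8,"z":0,"spin":0,"hand":8},
    {"x":-65,"y":17,"z":0,"spin":0,"hand":8},
    {"x":-100,"y":27,"z":0,"spin":0,"hand":8},
    {"x":-135,"y":37,"z":0,"spin":0,"hand":8},
    {"x":-170,"y":47,"z":0,"spin":0,"hand":8},
    {"x":-205,"y":56,"z":0,"spin":0,"hand":8},
    {"x":-230,"y":63,"z":10,"spin":0,"hand":8},
    {"x":-244,"y":67,"z":30,"spin":0,"hand":8},
    {"x":-244,"y":67,"z":55,"spin":0,"hand":8},
    {"x":-244,"y":67,"z":80,"spin":0,"hand":8},
    {"x":-244,"y":67,"z":100,"spin":0,"hand":8},
    {"x":-244,"y":67,"z":108,"spin":0,"hand":8},
    {"x":-244,"y":67,"z":112,"spin":0,"hand":8},
    {"x":-244,"y":67,"z":112,"spin":0,"hand":8},
    {"x":-244,"y":67,"z":112,"spin":0,"hand":8},
  ],
)

```text
t: 4.33
position: [0.6095, -0.0704, 0.0289]
orientation: [0.653, 0.758, 0.0, 0.001]
force: [0.2, 0.1, -1.7]
width: 0.0149
gripper_force: 58.8
```

Call:
jog_arm(
  rows=[
    {"x":0,"y":0,"z":1,"spin":0,"hand":8},
    {"x":0,"y":0,"z":2,"spin":0,"hand":8},
    {"x":0,"y":0,"z":3,"spin":0,"hand":8},
    {"x":0,"y":0,"z":4,"spin":0,"hand":8},
    {"x":0,"y":0,"z":4,"spin":0,"hand":8},
    {"x":0,"y":0,"z":4,"spin":0,"hand":8},
  ],
)

```text
t: 4.83
position: [0.6093, -0.0703, 0.025]
orientation: [0.653, 0.757, 0.0, 0.0]
force: [-1.1, 0.5, 3.3]
width: 0.0151
gripper_force: 59.6
```

Call:
jog_arm(
  rows=[
    {"x":0,"y":0,"z":0,"spin":0,"hand":30},
    {"x":0,"y":0,"z":0,"spin":0,"hand":40},
    {"x":0,"y":0,"z":0,"spin":0,"hand":40},
    {"x":0,"y":0,"z":0,"spin":0,"hand":40},
    {"x":0,"y":0,"z":-10,"spin":0,"hand":40},
    {"x":0,"y":0,"z":-30,"spin":0,"hand":40},
    {"x":0,"y":0,"z":-65,"spin":0,"hand":40},
    {"x":0,"y":0,"z":-100,"spin":0,"hand":40},
    {"x":0,"y":0,"z":-140,"spin":0,"hand":40},
    {"x":40,"y":-11,"z":-165,"spin":0,"hand":40},
    {"x":80,"y":-22,"z":-165,"spin":0,"hand":40},
    {"x":120,"y":-33,"z":-165,"spin":0,"hand":40},
    {"x":160,"y":-44,"z":-165,"spin":0,"hand":40},
    {"x":200,"y":-55,"z":-165,"spin":0,"hand":40},
    {"x":230,"y":-64,"z":-165,"spin":0,"hand":40},
    {"x":244,"y":-67,"z":-165,"spin":0,"hand":40},
    {"x":244,"y":-67,"z":-165,"spin":0,"hand":40},
  ],
)

```text
t: 6.25
position: [0.5047, 0.1661, 0.1899]
orientation: [0.65, 0.76, 0.001, -0.001]
force: [-0.3, -0.9, -0.2]
width: 0.04
gripper_force: 0.0
```

Run:
```python
from h import *
st=monitor.get_state(); w=viewer.snapshot("wrist"); s=viewer.snapshot("scene"); cv2.imwrite("pics/w3f.png",w); cv2.imwrite("pics/s3f.png",s)
cv2.imwrite("pics/w3.png",np.hstack([cv2.resize(w[70:280,150:360],(420,420)),cv2.resize(s[90:300,100:290],(380,420))]))
go(.507,.1615,.19,98.5)
W=cam("wrist",st)
for P in[(.507,.1615,.04),(.507,.1615,.065)]: print(proj(W,P))
```

```text
pos [0.5067 0.161  0.1899] yaw 98.54 shift [ 0.4  0.4 -0.1] spin 0.04 F [ 0.1 -0.2  0.6] w 0.0396
[255.58999032 185.14807143]
[255.66680224 191.4512476 ]
```

View pics/w3.png

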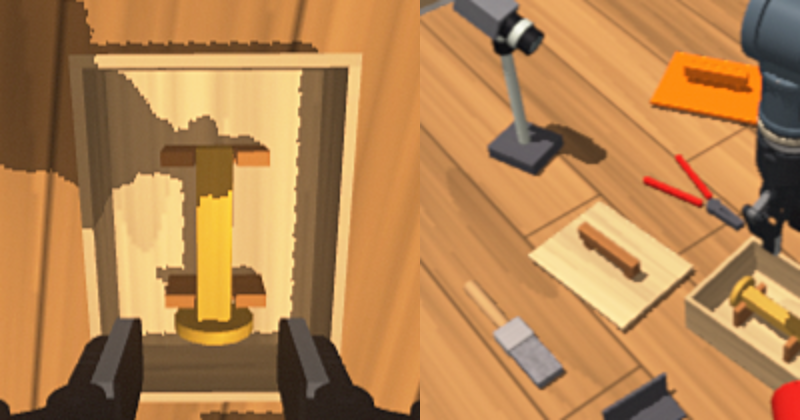

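The wrist view shows the bronze foot in the saddles, its flange at the bottom of the image (−tool x side) and its stem at u≈257, centred. The scene view shows the plywood lid flat on the bench with its handle up, clear of case, brush and pliers.

Run:
```python
from h import *
st=monitor.get_state(); W=cam("wrist",st)
ax=np.array([np.cos(np.radians(-81.5)),np.sin(np.radians(-81.5))])
c=np.array([.507,.1615])
for n,u,v,z in(("tail top",150+107,70+74,.05),("stem/flange top",150+107,70+161,.05)):
    d=plane(W,u,v,z)[:2]-c; print(n,d@ax,d@np.array([-ax[1],ax[0]]))
g=c+.005*ax; go(*g,.022,98.5)
```

```text
tail top -0.04229979829846837 0.0027059595176380166
stem/flange top 0.058563224289915845 0.0030746843664007924
pos [0.5067 0.161  0.1899] yaw 98.54 shift [ -4.6   0.2 167.9] spin 0.04 F [ 0.1 -0.2  0.6] w 0.0396
```

Call:
jog_arm(
  rows=[
    {"x":-12.5,"y":2,"z":30,"spin":0,"hand":44},
    {"x":-12.5,"y":2,"z":65,"spin":0,"hand":44},
    {"x":-12.5,"y":2,"z":100,"spin":0,"hand":44},
    {"x":-12.5,"y":2,"z":130,"spin":0,"hand":44},
    {"x":-12.5,"y":2,"z":155,"spin":0,"hand":44},
    {"x":-12.5,"y":2,"z":165,"spin":0,"hand":44},
    {"x":-12.5,"y":2,"z":168,"spin":0,"hand":44},
    {"x":-12.5,"y":2,"z":168,"spin":0,"hand":35},
    {"x":-12.5,"y":2,"z":168,"spin":0,"hand":10},
    {"x":-12.5,"y":2,"z":168,"spin":0,"hand":10},
    {"x":-12.5,"y":2,"z":168,"spin":0,"hand":10},
    {"x":-12.5,"y":2,"z":168,"spin":0,"hand":10},
    {"x":-12.5,"y":2,"z":168,"spin":0,"hand":10},
    {"x":-12.5,"y":2,"z":168,"spin":0,"hand":10},
  ],
  grip_force=60,
)

```text
t: 7.52
position: [0.5117, 0.1489, 0.0229]
orientation: [0.653, 0.757, 0.001, 0.001]
force: [-1.5, -2.8, 7.9]
width: 0.019
gripper_force: 60.1
```

Gripped (opening 19 mm). I lift the foot.

Call:
jog_arm(
  rows=[
    {"x":0,"y":0,"z":-10,"spin":0,"hand":10},
    {"x":0,"y":0,"z":-30,"spin":0,"hand":10},
    {"x":0,"y":0,"z":-60,"spin":0,"hand":10},
    {"x":0,"y":0,"z":-90,"spin":0,"hand":10},
    {"x":0,"y":0,"z":-115,"spin":0,"hand":10},
    {"x":0,"y":0,"z":-130,"spin":0,"hand":10},
    {"x":0,"y":0,"z":-130,"spin":0,"hand":10},
    {"x":0,"y":0,"z":-130,"spin":0,"hand":10},
    {"x":0,"y":0,"z":-130,"spin":0,"hand":10},
    {"x":0,"y":0,"z":-130,"spin":0,"hand":10},
  ],
)

```text
t: 8.35
position: [0.509, 0.1488, 0.1496]
orientation: [0.653, 0.758, -0.002, -0.001]
force: [-0.3, 1.3, -5.4]
width: 0.0191
gripper_force: 59.6
```

Run:
```python
from h import *
st=monitor.get_state(); w=viewer.snapshot("wrist"); s=viewer.snapshot("scene"); d=viewer.snapshot("side")
S=cam("scene");D=cam("side");p=np.array(st["position"])
print(proj(S,p),proj(D,p))
def c(i,q): x,y=[int(round(t)) for t in q]; x=min(max(x,50),462);y=max(y,50); return cv2.resize(i[y-50:y+50,x-50:x+50],(400,400),interpolation=cv2.INTER_CUBIC)
cv2.imwrite("pics/g4.png",np.hstack([c(s,proj(S,p)),c(d,proj(D,p))]))
cv2.imwrite("pics/w4.png",w)
np.set_printoptions(suppress=True)
ax=np.array([np.cos(np.radians(-81.5)),np.sin(np.radians(-81.5))])
go(*(np.array([.507,.1615])-.141*ax),.153,98.5)
im=cv2.imread("pics/s3f.png")
print("orange handle",plane(S,371,283,.05),plane(S,375,325,.05))
```

```text
[275.86782209 218.22706319] [229.15328507 176.60070501]
pos [0.5097 0.1488 0.1501] yaw 98.48 shift [154.   -0.9  -3. ] spin -0.02 F [ 0.6 -0.3 -3.9] w 0.0192
orange handle [0.41140237 0.38996878 0.05      ] [0.49000782 0.46603069 0.05      ]
```

View pics/g4.png

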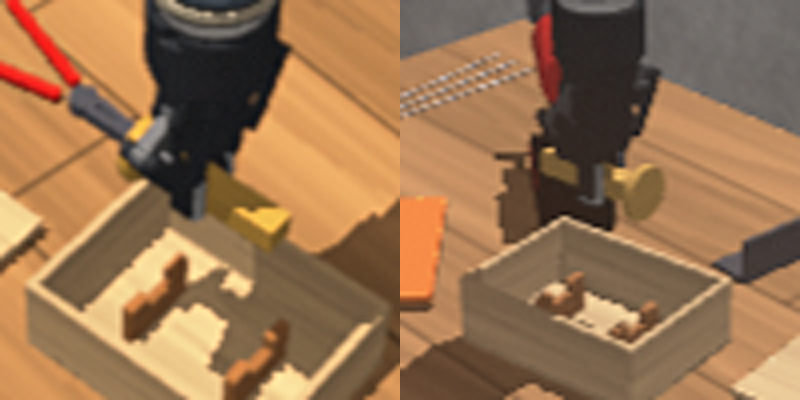

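Both views show the foot held clear above the case, flange toward −y, possibly drooping a little. I measure its pitch in the vertical plane through the grip.

```bash
cat >> h.py <<'E'
def vplane(c,u,v,tcp,yaw):
    "ray onto the vertical plane through the TCP along the foot (direction yaw): (along, z)"
    a=np.radians(yaw); n=np.array([-np.sin(a),np.cos(a),0]); o,d=ray(c,u,v)
    P=o+d*((np.array(tcp)-o)@n)/(d@n); return (P-tcp)[:2]@np.array([np.cos(a),np.sin(a)]),P[2]
def bronze(im): h=cv2.cvtColor(im,cv2.COLOR_BGR2HSV); return h
E
python3 - <<'E'
from h import *
t=monitor.get_state()["position"]; S=cam("scene");D=cam("side")
f=lambda x,y:(229-50+x/4,177-50+y/4); g=lambda x,y:(276-50+x/4,218-50+y/4)
print("side tail end mid",vplane(D,*f(146,167),t,-81.5),"side face centre",vplane(D,*f(253,190),t,-81.5))
print("scene tail centre",vplane(S,*g(268,230),t,-81.5)); print("pinch z",t[2]+.0187)
E
```

```text
side tail end mid (np.float64(-0.060807365478078405), np.float64(0.1599525271057448)) side face centre (np.float64(0.055111678295225244), np.float64(0.17481689232364095))
scene tail centre (np.float64(-0.052200672143607546), np.float64(0.16497321262239673))
pinch z 0.16878473844158107
```

Call:
jog_arm(
  rows=[
    {"x":35,"y":0,"z":0,"spin":0,"hand":10},
    {"x":70,"y":0,"z":0,"spin":0,"hand":10},
    {"x":105,"y":0,"z":0,"spin":0,"hand":10},
    {"x":140,"y":0,"z":0,"spin":0,"hand":10},
    {"x":155,"y":0,"z":15,"spin":0,"hand":10},
    {"x":155,"y":0,"z":40,"spin":0,"hand":10},
    {"x":155,"y":0,"z":60,"spin":0,"hand":10},
    {"x":155,"y":0,"z":72,"spin":0,"hand":10},
    {"x":155,"y":0,"z":76,"spin":0,"hand":10},
    {"x":155,"y":0,"z":79,"spin":0,"hand":10},
    {"x":155,"y":0,"z":82,"spin":0,"hand":10},
    {"x":155,"y":0,"z":85,"spin":0,"hand":10},
    {"x":155,"y":0,"z":87,"spin":0,"hand":10},
    {"x":155,"y":0,"z":87,"spin":0,"hand":10},
  ],
)

```text
t: 9.67
position: [0.4877, 0.3024, 0.0646]
orientation: [0.653, 0.757, 0.0, -0.0]
force: [-0.6, 0.3, -5.1]
width: 0.0192
gripper_force: 59.4
```

Call:
jog_arm(
  rows=[
    {"x":0,"y":0,"z":2,"spin":0,"hand":10},
    {"x":0,"y":0,"z":4,"spin":0,"hand":10},
    {"x":0,"y":0,"z":6,"spin":0,"hand":10},
    {"x":0,"y":0,"z":6,"spin":0,"hand":10},
  ],
)

```text
t: 10.0
position: [0.4873, 0.3022, 0.058]
orientation: [0.653, 0.758, -0.0, -0.0]
force: [0.1, 0.4, -4.1]
width: 0.0189
gripper_force: 59.4
```

Run:
```python
from h import *
st=monitor.get_state(); w=viewer.snapshot("wrist"); s=viewer.snapshot("scene"); d=viewer.snapshot("side")
S=cam("scene");D=cam("side");p=np.array(st["position"])
print(proj(S,p),proj(D,p),p,st["force"])
def c(i,q): x,y=[int(round(t)) for t in q]; x=min(max(x,50),462);y=max(y,50); return cv2.resize(i[y-50:y+50,x-50:x+50],(400,400),interpolation=cv2.INTER_CUBIC)
cv2.imwrite("pics/g5.png",np.hstack([c(s,proj(S,p)),c(d,proj(D,p))]))
```

```text
[323.35636017 274.87089423] [197.24753266 186.56117456] [0.48731282 0.30222039 0.05796756] [ 0.12774463  0.37884149 -4.13200901]
```

View pics/g5.png

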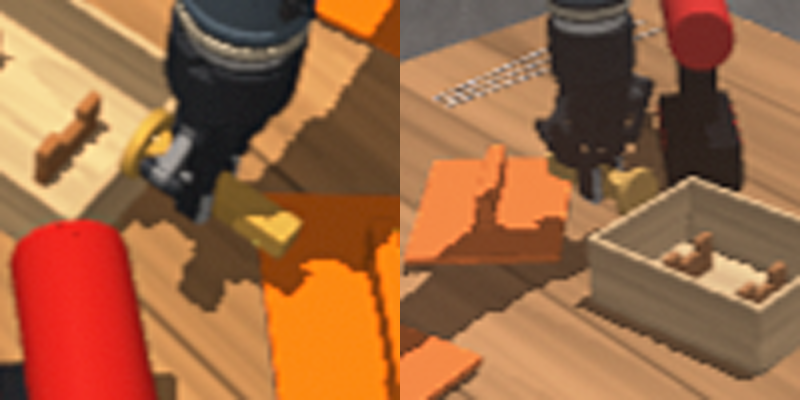

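Run:
```python
from h import *
t=monitor.get_state()["position"]; S=cam("scene");D=cam("side")
f=lambda x,y:(197-50+x/4,187-50+y/4); g=lambda x,y:(323-50+x/4,275-50+y/4)
print("side face centre",vplane(D,*f(243,185),t,-81.5))
print("scene tail centre",vplane(S,*g(285,235),t,-81.5),"scene flange back centre",vplane(S,*g(152,145),t,-81.5),"flange top",vplane(S,*g(168,100),t,-81.5)); print("pinch z",t[2]+.0187)
for a in(.142-.092,): print(proj(S,np.array([.507,.1615,.065])+.092*np.array([-.148,.989,0]))-[273,225], proj(D,np.array([.507,.1615,.065])+.092*np.array([-.148,.989,0]))-[147,137])
```

```text
side face centre (np.float64(0.05355099204843179), np.float64(0.08956140517979216))
scene tail centre (np.float64(-0.05667887310828757), np.float64(0.0790274159257327)) scene flange back centre (np.float64(0.03948722010618341), np.float64(0.07842487940271825)) flange top (np.float64(0.03405332940329488), np.float64(0.13039914472495384))
pinch z 0.07699169014076845
[34.35616649 36.52207213] [60.07565038 52.16813391]
```

Call:
jog_arm(
  rows=[
    {"x":0,"y":0,"z":2,"spin":0,"hand":10},
    {"x":0,"y":0,"z":4,"spin":0,"hand":10},
    {"x":0,"y":0,"z":6,"spin":0,"hand":10},
    {"x":0,"y":0,"z":8,"spin":0,"hand":10},
    {"x":0,"y":0,"z":9,"spin":0,"hand":10},
    {"x":0,"y":0,"z":9,"spin":0,"hand":10},
  ],
)

```text
t: 10.65
position: [0.4873, 0.3022, 0.0489]
orientation: [0.653, 0.757, -0.0, -0.0]
force: [-0.1, -0.2, -4.0]
width: 0.0188
gripper_force: 59.4
```

Run:
```python
from h import *
st=monitor.get_state(); w=viewer.snapshot("wrist"); s=viewer.snapshot("scene"); d=viewer.snapshot("side")
S=cam("scene");D=cam("side");p=np.array(st["position"])
print(proj(S,p),proj(D,p),p,st["force"])
def c(i,q): x,y=[int(round(t)) for t in q]; return cv2.resize(i[y-40:y+35,x-40:x+35],(400,400),interpolation=cv2.INTER_CUBIC)
cv2.imwrite("pics/g6.png",np.hstack([c(s,proj(S,p)),c(d,proj(D,p))])); cv2.imwrite("pics/w6.png",w)
for n,im,C in(("s",s,S),("d",d,D)):
    q=proj(C,p).astype(int); h=cv2.cvtColor(im,cv2.COLOR_BGR2HSV)[q[1]-40:q[1]+35,q[0]-40:q[0]+35]
    m=((h[...,0]>19)&(h[...,0]<28)&(h[...,1]>130)).astype(np.uint8)
    k,l,st_,ce=cv2.connectedComponentsWithStats(m); print(n,[(a[:4].tolist(),int(a[4])) for a in st_[1:] if a[4]>15])
```

```text
[322.92095198 276.88683225] [197.40090816 188.72188836] [0.48731759 0.30220465 0.04890223] [-0.06286228 -0.22632473 -4.00220735]
s [([23, 20, 7, 8], 22), ([55, 45, 10, 6], 33)]
d []
```

View pics/g6.png

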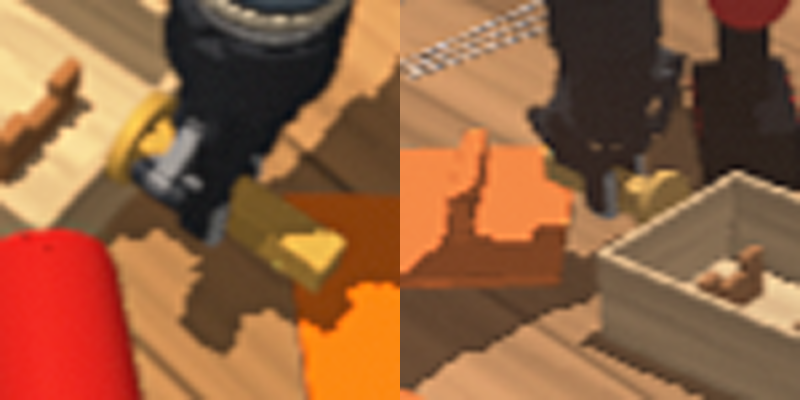

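The foot may have missed the wall, since the force has hardly changed. I compare the stem in the saved wrist pictures, before (w4) and now (w6), by number.

Run:
```python
from h import *
for n in("w4","w6"):
    im=cv2.imread(f"pics/{n}.png"); h=cv2.cvtColor(im,cv2.COLOR_BGR2HSV)
    print(n)
    for v in range(150,330,10):
        row=h[v,225:290]; print(v," ".join(f"{a[0]}/{a[1]}/{a[2]}" for a in row[::5]))
```

```text
w4
150 16/127/139 15/124/140 21/194/248 22/195/249 23/191/251 23/194/252 24/192/253 24/188/253 24/190/253 25/188/254 25/189/255 19/120/241 20/116/246
160 16/129/134 16/126/142 21/192/246 21/194/247 22/192/249 23/197/250 23/189/252 23/194/251 23/189/252 24/186/253 23/193/254 18/120/241 20/116/246
170 16/129/134 16/132/143 18/193/132 21/195/255 22/192/250 22/194/250 23/188/251 23/192/251 23/191/252 24/192/253 22/195/252 18/119/238 21/116/247
180 16/128/141 15/125/141 18/195/131 18/188/133 18/186/136 18/200/130 18/185/127 23/193/251 23/193/251 24/190/252 21/199/249 18/122/237 19/116/246
190 15/128/141 15/128/143 18/189/131 18/192/133 18/193/132 18/195/135 19/193/135 18/187/135 23/196/255 24/189/252 20/201/244 18/122/236 20/112/246
200 16/128/140 17/135/140 18/196/130 18/181/135 18/184/137 18/187/134 18/198/135 18/190/134 18/192/133 18/189/131 20/199/253 18/120/241 20/115/246
210 21/109/248 13/174/98 18/191/132 19/195/131 18/185/134 18/182/136 18/192/133 19/194/133 19/193/132 18/189/136 19/194/129 13/173/96 15/134/236
220 20/113/246 13/187/184 18/194/126 18/185/132 18/192/133 19/197/131 
[... 3322 characters left out ...]
103/42
280 9/85/39 14/103/37 6/85/30 19/194/134 19/191/136 18/188/134 19/197/136 19/194/130 18/192/137 18/194/137 9/94/38 9/113/43 11/111/46
290 10/78/39 13/121/38 0/85/24 18/191/136 19/191/136 19/194/134 18/203/117 21/193/245 21/195/248 23/194/249 176/60/30 11/116/44 13/91/45
300 12/93/41 15/95/86 18/193/99 22/196/253 21/193/246 22/193/247 22/194/247 21/193/245 22/194/247 22/190/248 17/173/81 15/119/47 17/113/43
310 13/100/41 19/188/115 18/178/103 22/198/246 22/196/246 22/195/246 21/196/247 21/194/243 21/193/246 22/195/247 18/194/109 18/170/81 11/103/47
320 16/90/37 16/116/55 18/194/92 21/198/253 21/197/246 21/194/246 21/199/245 21/192/243 22/197/247 21/197/254 18/179/97 13/135/49 15/105/39
```

Run:
```python
from h import *
p=viewer.camera_params("wrist");T=np.array(p["mount"])
im=cv2.imread("pics/w6.png"); h=cv2.cvtColor(im,cv2.COLOR_BGR2HSV)
m=(h[...,0]>16)&(h[...,0]<30)&(h[...,1]>150)&(h[...,2]>90)
for v in list(range(90,160,4))+list(range(296,384,4)):
    u=np.where(m[v,180:330])[0]+180
    print(v,(u.min(),u.max(),len(u)) if len(u) else None, h[v,256].tolist())
def pt(u,v,z):
    d=T[:3,:3]@[(u-p["cx"])/p["fx"],(v-p["cy"])/p["fy"],1]; o=T[:3,3]; return o+d*(z-o[2])/d[2]
for v in (100,110,120,130,140,300,306,310,330,340): print(v,np.round(pt(256,v,-.0187-.010)[0]*1e3,1),np.round(pt(256,v,-.0187-.024)[0]*1e3,1),np.round(pt(256,v,-.0187+.010)[0]*1e3,1))
```

```text
90 (np.int64(188), np.int64(320), 133) [17, 255, 255]
94 (np.int64(188), np.int64(315), 127) [17, 255, 255]
98 (np.int64(188), np.int64(311), 123) [17, 255, 255]
102 (np.int64(188), np.int64(306), 119) [17, 255, 255]
106 (np.int64(187), np.int64(301), 115) [17, 255, 255]
110 (np.int64(190), np.int64(297), 108) [17, 255, 255]
114 (np.int64(193), np.int64(291), 99) [17, 255, 255]
118 (np.int64(200), np.int64(287), 88) [17, 255, 255]
122 (np.int64(200), np.int64(283), 58) [17, 255, 255]
126 (np.int64(206), np.int64(278), 35) [17, 255, 255]
130 (np.int64(212), np.int64(273), 25) [18, 255, 255]
134 (np.int64(255), np.int64(268), 14) [17, 255, 255]
138 (np.int64(257), np.int64(264), 8) [11, 255, 152]
142 None [15, 242, 135]
146 (np.int64(239), np.int64(263), 5) [15, 193, 123]
150 (np.int64(232), np.int64(276), 45) [25, 189, 255]
154 (np.int64(232), np.int64(276), 45) [25, 188, 254]
158 (np.int64(232), np.int64(276), 45) [25, 188, 254]
296 (np.int64(236), np.int64(274), 39) [22, 194, 247]
300 (np.int64(235), np.int64(274), 40) [22, 198, 246]
304 (np.int64(230), np.int64(279), 50) [22, 196, 246]
308 (np.int64(230), np.int64(279), 50) [22, 201, 246]
312 (np.int64(230), np.int64(279), 50) [22, 197, 245]
316 (np.int64(230), np.int64(279), 50) [21, 197, 246]
320 (np.int64(233), np.int64(275), 41) [21, 198, 245]
324 (np.int64(250), np.int64(260), 11) [18, 199, 225]
328 None [8, 110, 44]
332 None [14, 119, 45]
336 None [12, 103, 42]
340 None [14, 91, 42]
344 None [6, 87, 41]
348 None [7, 83, 40]
352 None [8, 57, 36]
356 None [10, 64, 36]
360 None [0, 54, 33]
364 None [0, 39, 33]
368 None [15, 19, 27]
372 None [165, 38, 27]
376 None [168, 41, 31]
380 None [170, 32, 24]
100 80.6 80.1 81.3
110 76.7 76.7 76.8
120 72.7 73.2 72.1
130 68.7 69.6 67.3
140 64.5 66.0 62.4
300 -16.9 -5.4 -33.2
306 -20.6 -8.7 -37.6
310 -23.1 -10.9 -40.6
330 -36.1 -22.3 -55.8
340 -42.9 -28.3 -63.8
```

Numbers show the foot is still level and is gripped at foot x ≈ +10.5 mm, so the flange came down just outside the wall. I go up, shift 5 mm toward the case and press again.

Call:
jog_arm(
  rows=[
    {"x":0,"y":0,"z":-15,"spin":0,"hand":10},
    {"x":0,"y":0,"z":-30,"spin":0,"hand":10},
    {"x":0,"y":0,"z":-33,"spin":0,"hand":10},
    {"x":-5.5,"y":0,"z":-33,"spin":0,"hand":10},
    {"x":-5.5,"y":0,"z":-30,"spin":0,"hand":10},
    {"x":-5.5,"y":0,"z":-26,"spin":0,"hand":10},
    {"x":-5.5,"y":0,"z":-22,"spin":0,"hand":10},
    {"x":-5.5,"y":0,"z":-19,"spin":0,"hand":10},
    {"x":-5.5,"y":0,"z":-17,"spin":0,"hand":10},
    {"x":-5.5,"y":0,"z":-17,"spin":0,"hand":10},
  ],
)

```text
t: 11.63
position: [0.4878, 0.2987, 0.0667]
orientation: [0.652, 0.758, 0.0, -0.001]
force: [-2.9, 2.1, 6.5]
width: 0.0187
gripper_force: 62.0
```

Call:
jog_arm(
  rows=[
    {"x":0,"y":0,"z":2,"spin":0,"hand":10},
    {"x":0,"y":0,"z":4,"spin":0,"hand":10},
    {"x":0,"y":0,"z":6,"spin":0,"hand":10},
    {"x":0,"y":0,"z":8,"spin":0,"hand":10},
    {"x":0,"y":0,"z":8,"spin":0,"hand":10},
  ],
)

```text
t: 12.05
position: [0.4876, 0.301, 0.0594]
orientation: [0.652, 0.758, 0.002, -0.002]
force: [-5.3, 5.7, 8.4]
width: 0.019
gripper_force: 64.1
```

```bash
cat >> h.py <<'E'
def stem(im):
    "tail row and widths of the stem in the wrist picture"
    h=cv2.cvtColor(im,cv2.COLOR_BGR2HSV); m=(h[...,0]>16)&(h[...,0]<30)&(h[...,1]>150)&(h[...,2]>90)&(h[...,1]<235)
    r=[]
    for v in range(100,380,1):
        u=np.where(m[v,215:300])[0]+215; r.append((v,len(u),int(u.min()) if len(u) else 0,int(u.max()) if len(u) else 0))
    print([x for x in r if x[1]>5][::6])
E
python3 - <<'E'
from h import *
stem(cv2.imread("pics/w6.png")); w=viewer.snapshot("wrist"); cv2.imwrite("pics/w7.png",w); stem(w)
go(.4878,.2987,.0514,98.5)
E
```

```text
[(143, 20, 237, 273), (150, 45, 232, 276), (156, 45, 232, 276), (162, 45, 232, 276), (168, 44, 233, 276), (174, 43, 233, 276), (180, 42, 233, 276), (186, 43, 233, 275), (192, 43, 233, 275), (198, 43, 233, 275), (204, 43, 233, 275), (210, 42, 234, 275), (216, 42, 234, 275), (222, 42, 234, 275), (228, 41, 234, 274), (234, 41, 234, 274), (240, 40, 235, 274), (246, 40, 235, 274), (252, 38, 236, 273), (258, 38, 236, 273), (264, 38, 236, 273), (270, 38, 236, 273), (276, 38, 236, 273), (282, 37, 237, 273), (288, 38, 236, 273), (294, 38, 236, 273), (300, 40, 235, 274), (306, 50, 230, 279), (312, 50, 230, 279), (318, 49, 230, 279), (324, 11, 250, 260)]
[(143, 18, 237, 265), (149, 41, 235, 275), (155, 41, 235, 275), (161, 41, 235, 275), (167, 41, 235, 275), (173, 41, 235, 275), (179, 41, 235, 275), (185, 41, 235, 275), (191, 41, 235, 275), (197, 40, 235, 274), (203, 41, 235, 275), (209, 40, 235, 274), (215, 40, 235, 274), (221, 40, 235, 274), (227, 40, 235, 274), (233, 40, 235, 274), (239, 40, 235, 274), (245, 40, 235, 274), (251, 38, 236, 273), (257, 38, 236, 273), (263, 38, 236, 273), (269, 38, 236, 273), (275, 38, 236, 273), (281, 38, 236, 273), (287, 38, 236, 273), (293, 39, 236, 274), (299, 40, 235, 274), (305, 40, 235, 274), (311, 40, 235, 274), (317, 49, 230, 279), (323, 20, 245, 265)]
pos [0.4876 0.301  0.0594] yaw 98.61 shift [-2.3 -0.1  8. ] spin 0.11 F [-4.8  5.7  8.2] w 0.0193
```

The foot is tilting: the stem width at the tail fell from 45 to 41 px, about 13°. I press on.

Call:
jog_arm(
  rows=[
    {"x":0,"y":0,"z":2,"spin":0,"hand":10},
    {"x":0,"y":0,"z":4,"spin":0,"hand":10},
    {"x":0,"y":0,"z":6,"spin":0,"hand":10},
    {"x":0,"y":0,"z":8,"spin":0,"hand":10},
    {"x":0,"y":0,"z":9,"spin":0,"hand":10},
    {"x":0,"y":0,"z":9,"spin":0,"hand":10},
  ],
)

```text
t: 12.6
position: [0.4874, 0.3022, 0.0505]
orientation: [0.652, 0.758, 0.002, -0.002]
force: [-5.8, 8.0, 7.8]
width: 0.0193
gripper_force: 67.2
```

Run:
```python
from h import *
w=viewer.snapshot("wrist"); cv2.imwrite("pics/w8.png",w); stem(w)
go(.4878,.2987,.0514,98.5)
```

```text
[(144, 18, 238, 258), (150, 37, 237, 273), (156, 38, 236, 273), (162, 37, 237, 273), (168, 39, 236, 274), (174, 39, 236, 274), (180, 39, 236, 274), (186, 38, 236, 274), (192, 39, 236, 274), (198, 39, 236, 274), (204, 39, 236, 274), (210, 39, 236, 274), (216, 40, 235, 274), (222, 40, 235, 274), (228, 40, 235, 274), (234, 40, 235, 274), (240, 40, 235, 274), (246, 38, 236, 273), (252, 38, 236, 273), (258, 38, 236, 273), (264, 38, 236, 273), (270, 38, 236, 273), (276, 38, 236, 273), (282, 38, 236, 273), (288, 38, 236, 273), (294, 38, 236, 273), (300, 40, 235, 274), (306, 41, 234, 274), (312, 41, 234, 274), (318, 42, 234, 275), (324, 11, 250, 260)]
pos [0.4874 0.3021 0.0505] yaw 98.65 shift [-3.5 -0.1 -0.9] spin 0.15 F [-5.4  7.6  8.6] w 0.0191
```

Tail width 37.5 px gives about 25°. I tighten the grip and lift.

Call:
jog_arm(
  rows=[
    {"x":0,"y":0,"z":0,"spin":0,"hand":10},
    {"x":0,"y":0,"z":0,"spin":0,"hand":10},
    {"x":0,"y":0,"z":-5,"spin":0,"hand":10},
    {"x":0,"y":0,"z":-20,"spin":0,"hand":10},
    {"x":0,"y":0,"z":-45,"spin":0,"hand":10},
    {"x":0,"y":0,"z":-75,"spin":0,"hand":10},
    {"x":0,"y":0,"z":-105,"spin":0,"hand":10},
    {"x":0,"y":0,"z":-130,"spin":0,"hand":10},
    {"x":0,"y":0,"z":-140,"spin":0,"hand":10},
    {"x":0,"y":0,"z":-140,"spin":0,"hand":10},
    {"x":0,"y":0,"z":-140,"spin":0,"hand":10},
  ],
  grip_force=110,
)

```text
t: 13.57
position: [0.4877, 0.2964, 0.188]
orientation: [0.653, 0.757, -0.001, -0.0]
force: [-0.2, 0.5, -5.3]
width: 0.0181
gripper_force: 108.0
```

Run:
```python
from h import *
w=viewer.snapshot("wrist"); stem(w); go(.474,-.118,.19,114)
D=cam("side")
for a,b,z in(((346,277),(376,286),0),((353,256),(382,264),.025)):
    A,B=plane(D,*a,z),plane(D,*b,z); e=B-A; print(A[:2],B[:2],np.degrees(np.arctan2(e[1],e[0])),np.linalg.norm(e))
# white ring on the barrel and lens, both views
for n,(x0,y0,x1,y1) in(("scene",(140,92,165,120)),("side",(350,185,372,210))):
    im=cv2.imread(f"pics/{n}0.png"); h=cv2.cvtColor(im,cv2.COLOR_BGR2HSV)[y0:y1,x0:x1]
    m=((h[...,1]<60)&(h[...,2]>150)); v,u=np.where(m); print(n,u.mean()+x0,v.mean()+y0,m.sum())
```

```text
[(144, 28, 237, 273), (150, 38, 236, 273), (156, 38, 236, 273), (162, 38, 236, 273), (168, 38, 236, 273), (174, 38, 236, 273), (180, 39, 236, 274), (186, 39, 236, 274), (192, 39, 236, 274), (198, 39, 236, 274), (204, 39, 236, 274), (210, 40, 235, 274), (216, 40, 235, 274), (222, 40, 235, 274), (228, 39, 236, 274), (234, 40, 235, 274), (240, 40, 235, 274), (246, 37, 237, 273), (252, 37, 237, 273), (258, 37, 237, 273), (264, 38, 236, 273), (270, 38, 236, 273), (276, 38, 236, 273), (282, 38, 236, 273), (288, 38, 236, 273), (294, 38, 236, 273), (300, 40, 235, 274), (306, 40, 235, 274), (312, 40, 235, 274), (318, 42, 234, 275), (324, 11, 250, 260)]
pos [0.4871 0.2961 0.1871] yaw 98.49 shift [-407.7  -74.1   -1.9] spin -15.51 F [-0.5 -0.7 -5. ] w 0.0183
[ 0.52831502 -0.3210636 ] [ 0.55702095 -0.3994573 ] -69.88845954126674 0.08348414201451297
[ 0.59372334 -0.29744282] [ 0.62264601 -0.37536129] -69.63549843670673 0.0831132318045098
scene 149.26666666666668 104.23333333333333 60
side 360.8125 192.53125 32
```

Tilt held after the lift. The camera estimates agree: glass at about (0.553, −0.2955, 0.234), yaw about 112°. I carry the foot to a point 80 mm short of the goal.

Call:
jog_arm(
  rows=[
    {"x":-15,"y":-3,"z":0,"spin":0,"hand":10},
    {"x":-45,"y":-8,"z":0,"spin":-1,"hand":10},
    {"x":-80,"y":-14,"z":0,"spin":-3,"hand":10},
    {"x":-115,"y":-20,"z":0,"spin":-4,"hand":10},
    {"x":-150,"y":-25,"z":0,"spin":-5,"hand":10},
    {"x":-185,"y":-31,"z":0,"spin":-6,"hand":10},
    {"x":-220,"y":-37,"z":0,"spin":-7,"hand":10},
    {"x":-255,"y":-43,"z":0,"spin":-8,"hand":10},
    {"x":-290,"y":-49,"z":0,"spin":-9,"hand":10},
    {"x":-325,"y":-55,"z":5,"spin":-11,"hand":10},
    {"x":-355,"y":-60,"z":10,"spin":-12,"hand":10},
    {"x":-380,"y":-64,"z":16,"spin":-13,"hand":10},
    {"x":-397,"y":-67,"z":22,"spin":-13.5,"hand":10},
    {"x":-405,"y":-68,"z":26,"spin":-13.5,"hand":10},
    {"x":-405,"y":-68,"z":26,"spin":-13.5,"hand":10},
    {"x":-405,"y":-68,"z":26,"spin":-13.5,"hand":10},
  ],
)

```text
t: 14.95
position: [0.4801, -0.1131, 0.1622]
orientation: [0.559, 0.829, -0.0, -0.001]
force: [-0.4, -0.0, -5.3]
width: 0.0184
gripper_force: 107.8
```

Run:
```python
from h import *
w=viewer.snapshot("wrist"); stem(w); go(.5095,-.1884,.1614,112)
```

```text
[(144, 37, 237, 273), (150, 38, 236, 273), (156, 40, 224, 274), (162, 39, 236, 274), (168, 39, 236, 274), (174, 38, 236, 273), (180, 39, 236, 274), (186, 39, 236, 274), (192, 39, 236, 274), (198, 40, 235, 274), (204, 40, 235, 274), (210, 40, 235, 274), (216, 40, 235, 274), (222, 40, 235, 274), (228, 39, 236, 274), (234, 39, 236, 274), (240, 40, 235, 274), (246, 36, 237, 272), (252, 36, 237, 272), (258, 36, 237, 272), (264, 37, 236, 272), (270, 38, 236, 273), (276, 38, 236, 273), (282, 38, 236, 273), (288, 38, 236, 273), (294, 38, 236, 273), (300, 40, 235, 274), (306, 40, 235, 274), (312, 40, 235, 274), (318, 42, 234, 275), (324, 11, 250, 260)]
pos [ 0.4806 -0.1123  0.1626] yaw 112.06 shift [-81.4  -1.8   1.1] spin 0.06 F [-0.4 -0.2 -5.4] w 0.0185
```

Call:
jog_arm(
  rows=[
    {"x":-10,"y":0,"z":0,"spin":0,"hand":10},
    {"x":-22,"y":-1,"z":0,"spin":0,"hand":10},
    {"x":-34,"y":-1,"z":0,"spin":0,"hand":10},
    {"x":-46,"y":-1,"z":0,"spin":0,"hand":10},
    {"x":-58,"y":-2,"z":0,"spin":0,"hand":10},
    {"x":-68,"y":-2,"z":1,"spin":0,"hand":10},
    {"x":-76,"y":-2,"z":1,"spin":0,"hand":10},
    {"x":-80,"y":-2,"z":1,"spin":0,"hand":10},
    {"x":-80,"y":-2,"z":1,"spin":0,"hand":10},
    {"x":-80,"y":-2,"z":1,"spin":0,"hand":10},
    {"x":-80,"y":-2,"z":1,"spin":0,"hand":10},
  ],
)

```text
t: 15.92
position: [0.5088, -0.1878, 0.1621]
orientation: [0.559, 0.829, 0.0, -0.0]
force: [-0.1, -0.5, -5.8]
width: 0.0185
gripper_force: 107.8
```

Run:
```python
from h import *
st=monitor.get_state(); s=viewer.snapshot("scene"); d=viewer.snapshot("side")
S=cam("scene");D=cam("side");p=np.array(st["position"]); print(p,st["force"],st["gripper_force"])
l=np.array([np.cos(np.radians(112)),np.sin(np.radians(112)),0]); a=.9063*l-[0,0,.4226]; G=np.array([.5528,-.2955,.234])
F=p+[0,0,.0187]-.0475*a
for n,P in(("G",G),("face target",G+.08*a),("face est",F),("tail est",F+.108*a)): print(n,np.round(P,3),proj(S,P).round(1),proj(D,P).round(1))
# crops: scene origin (125,80), side origin (290,150), 100x100 -> x4
cv2.imwrite("pics/f.png",np.hstack([cv2.resize(s[80:180,125:225],(400,400),interpolation=2),cv2.resize(d[150:250,290:390],(400,400),interpolation=2)]))
```

```text
[ 0.50877784 -0.18784383  0.16210762] [-0.10038006 -0.53892246 -5.75926679] 107.793288230896
G [ 0.553 -0.296  0.234] [157.7 112.5] [353.7 199.8]
face target [ 0.526 -0.228  0.2  ] [180.8 129.7] [325.4 204.8]
face est [ 0.525 -0.228  0.201] [181.1 129.5] [325.2 204.6]
tail est [ 0.488 -0.137  0.155] [212.3 152.7] [290.2 210.8]
```

View pics/f.png

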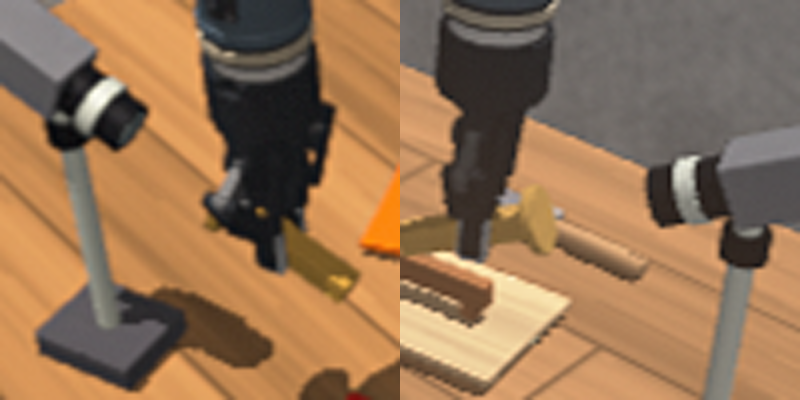

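The side view shows the flange face centre at (325,205), the predicted target, with the stem in line with the barrel, whose lens is at (354,199). The scene view shows the lens at (158,111), as modelled, and nothing touching the stand. I hand it in.

```bash
python3 -c "
from cell import job
print(job.close_job())"
```

```text
the job is handed in; nothing more can be done
None
```

The job is handed in with no verdict returned: the lid lies flat on the bench beside the case, and the arm holds the foot steady, its flange square to the lens and about 80 mm away by my camera measurements.

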